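# Check and open the cream filler's wing cap, whichever way it is threaded

### The job

Take the stick thermometer from its stand, hold it upright with the lens pointing down at the middle of the filler's wing cap, about 5 cm above it and not touching it, steady for two seconds, and put it back in its stand. Then open the filler: the cap has a quarter-turn thread that may be right- or left-handed and you cannot see which, so try it both ways, unscrew it and lift it off. Finish while still holding the cap in the gripper, upright and still, about 10 cm straight above the neck; leave the spray bottle, the jug and the glove box where they stand.

Things in the scene. Friction and masses are not known exactly. Their poses are not given: they have to be found in the camera images.
- neck_top (a point): Centre of the top of the fixed filler's neck, 110 mm above the bench (z up). Cream base disc (radius 100, 32 high), steel barrel of radius 36 up to 85 mm, then the neck (radius 15) hidden inside the cap. A cream drive housing 100 x 100, 130 mm high, has its centre 130 mm to the filler's +y; a thin nozzle pipe reaches 124 mm to its -y at 60 mm height.
- cap_wing (a point): Centre of the upright flat wing, the grip of the loose steel cap (about 0.2 kg): 52 mm long (this frame's x), 14 thick (y), 42 high. Below it a round cap, radius 30, 29 high. Seated, this point is 27 mm above neck_top; it is 21 mm above the cap's round top and 50 above its lower rim. The cap turns about z; at the start the wing lies along the filler's x within 5 degrees.
- cap_top (a point): Middle of the wing's top edge, the aim: 21 mm above cap_wing. The cap turns lightly; turned about z the loosening way it is free to lift from 60 to 110 degrees (80 is a good target; it does not rise by itself); the wrong way it meets a hard stop after 10 to 22 degrees. Locked, it lifts only some 3 mm. Nothing visible tells the hand, which differs from start to start.
- thermo_body (a point): Stick thermometer (0.14 kg): white upright handle 36 mm (x) by 30 (y), 70 high; below it a black round snout, radius 9, 45 mm long, tapering to radius 6 at the lens. This point is the handle's centre, 35 mm above its underside, 80 above the lens. z points up from lens to handle. At the start it stands in the stand, handle's underside on the stand's top.
- thermo_lens (a point): The lens at the lower end of the thermometer's snout, looking along -z; 80 mm below thermo_body.
- stand_hole (a point): Mouth of the hole in the top of the thermometer stand, a fixed grey block 75 x 75 mm, 60 mm high; the hole is upright, 26 mm wide and 52 mm deep. With the thermometer home, thermo_body is 35 mm above this point and its lens 45 mm below it. Any yaw of the thermometer will do.
- spray_mid (a point): Half-way up a white spray bottle, 66 mm wide and 180 mm high; bystander, leave alone.
- jug_mid (a point): Half-way up a clear jug, 100 mm wide and 120 mm high; bystander, leave alone.
- glovebox_mid (a point): Centre of a white glove box, 120 x 230 x 75 mm (x, y, z); bystander, leave alone.

How it is judged:
By the outcome, as a careful person would: the job done as asked, in the order asked, and still so for the second after the job is handed in, while the arm keeps its last pose, push and grip.
It also fails if it takes over 72 s, if anything falls off the work surface, if the arm or the gripper's body presses on something with over 40 N, if the wrist force passes 120 N, or if a joint passes its speed limit or range.

### The arm

A 6-joint arm with a two-finger parallel gripper is mounted at the origin on the work surface. World frame = base frame: x ahead of the robot, y to its left, z up, the work surface at z = 0. Lengths are in m, angles in rad, forces in N, time in s.
With the tool pointing down it reaches from about 0.35 to 0.975 m from the base axis. Payload 7.1 kg.
Tool frame: the origin (TCP) lies on the centre line of the jaws, within the pads' length; the fingertips stand 11 mm ahead of it and the grasp point (between the pads) lies 8 mm behind it (ctrl.tip_extent is the distance from the TCP to the fingertips, in m); y points along the fingers, x is the direction in which the jaws open and shut, and the axes are right-handed (so a half turn about y gives the same grasp; the last joint's range is limited). The gripper opens to 88 mm and grips with 3 to 60 N. Pads are 20 mm wide; open, the fingers measure 115 mm over their backs; the gripper's body (75 mm by 178 mm) begins 61 mm behind the grasp point.
Start: joints at [-1.216, 0.423, 1.63, -0, 1.089, -0.019], TCP at [0.228, -0.582, 0.234] pointing down, gripper open.
Joint ranges: [-3, 3], [-0.9, 2.11], [0.09, 2.58], [-1.31, 4.45], [0.11, 2.69], [-2.54, 2.54]. Speed limits (rad/s): [2.39, 2.39, 3.01, 3.14, 3.14, 3.14].

### API

Orientations are given as a unit quaternion [w, x, y, z].
In Python, from rig import readout, vision, job, ctrl gives the robot as it stands. The module is installed in compiled form; this text tells all that it offers.
- The arm moves only by the tool jog_arm, never from a script. Its argument "rows" is a list of rows, each a list of 3 entries, a list of its own where there are three numbers: the turn, a rotation vector about the world's x, y, z in degrees, then the shift along the world's x, y, z in cm, then the closure, from 0 (fully open) to 1 (shut). A call has 1 to 20 rows; each row shifts and turns the commanded pose from where the row before left it; what a row does not reach is not made up. A row lasts 1/8 s, in which the tool goes at most 62.5 mm and 10.7 degrees, less where a joint would pass 70% of its speed; a pose out of reach is approached as far as the arm can. A call with a gripper value outside its range is refused whole. The fingers move at their own pace and stop on an object; "squeeze" is the grip in N (left out, the last holds). Time passes only in rows, so rows that do not move let the fingers close. It gives the time, the measured TCP pose, the force and the opening at its end, in the units of the state.
- readout.sense(): the state, without advancing time (a new reading comes with each control period).
- vision.snapshot(name): name is "scene" or "top" or "wrist"; returns a dict with "image" (400x640x3 uint8, red, green, blue), "fx", "fy", "cx", "cy" (pixels), "R" (3x3) and "t" (3): a world point X has camera coordinates R X + t; the wrist camera has in their place "hand_eye" (4x4, takes a point from camera to tool coordinates, whose origin is the TCP and whose axes are the tool frame's). Camera axes: x right, y down, z forward; pixel columns grow to the right and rows downward; lengths in m; the calibration is good to about 2 mm. A picture is of the moment at which its call begins: read the wrist's pose just before it. There is no depth.
- job.job_done(): hands the job in, once; it reports no verdict.
Trained networks look in a picture, given as the dict that the camera call returned (one of the last four; its "shot" number tells which), for a name from the list of things; names that differ only in an ending like _2 or _b are one class to them, and where a whole thing is asked for, a point or a joint stands for the part that bears it (a point fixed in the world has none). Each returns a list of dicts, best first, with "score" (0 to 1); they miss things now and then, are a little off and sometimes report something else, mostly with a low value. They report only what shows in the picture. A call takes as long as a camera call.
- vision.look_for(picture, thing): "at" ([x, y, z] in m, in world coordinates, good to about 4 mm: the middle of the surface that is visible of it).
The state is a dict: "time": time; "joint_positions": joint angles; "qd": joint speeds; "tau": joint torques, N m; "position": TCP position; "orientation": TCP orientation; "ft_force": force on the tool from outside, world axes, zero at the start; "torque": the same for the moment, N m; "grip_width": opening from 0.0 (shut) to 1.0 (fully open).
Only numpy, scipy, OpenCV 4.12 (cv2) and the standard library are available. Lean on these libraries where they do the work, as an engineer would, in place of code of your own. Each camera call takes 0.05 s, during which the arm holds its last target.

## Working session

There is one attempt and no reset: what is moved stays moved. The work goes in short steps, Python scripts to look and compute and a tool call to move; the robot and the scene stay as the last step left them, time stands still between calls to the robot, and variables do not carry over. Pictures are saved under pics/ and viewed, and the job is handed in when it is done.

Besides the shell and the picture viewer there is one more tool, called after "Request:" as a command line: name --argument value ..., lists and objects as JSON in quotes. jog_arm: Moves the arm, as the interface text tells. Its arguments: {"type":"object","properties":{"rows":{"type":"array"},"squeeze":{"type":"number"}},"required":["rows"]}

```bash
ls; mkdir -p pics; python3 - <<'E'
from rig import readout, vision, job, ctrl
import cv2,numpy as np
s=readout.sense();print({k:np.round(v,3).tolist() for k,v in s.items()}, ctrl.tip_extent)
for n in ["scene","top"]:
    p=vision.snapshot(n);cv2.imwrite(f"pics/{n}0.png",p["image"][:,:,::-1])
    if n!="wrist":print(n,p["fx"],np.round(p["R"],3).tolist(),np.round(p["t"],3).tolist())
    for t in ["neck_top","cap_wing","cap_top","thermo_body","stand_hole","spray_mid","jug_mid","glovebox_mid"]:
        print(t,[(np.round(d["at"],3).tolist(),round(d["score"],2)) for d in vision.look_for(p,t)[:2]])
print(readout.sense()["time"])
E
```

```text
pics
{'time': 0.0, 'joint_positions': [-1.216, 0.424, 1.631, -0.0, 1.089, -0.019], 'qd': [0.001, 0.001, 0.001, 0.001, -0.001, -0.0], 'tau': [0.003, -54.462, -27.366, 0.064, 0.023, -0.0], 'position': [0.228, -0.581, 0.233], 'orientation': [0.585, -0.584, 0.399, -0.398], 'ft_force': [0.18, 0.526, -0.23], 'torque': [-0.019, 0.01, -0.006], 'grip_width': 1.0} 0.011
scene 447.22798113406634 [[-0.767, 0.642, 0.009], [0.443, 0.539, -0.716], [-0.464, -0.545, -0.698]] [0.544, -0.071, 1.43]
neck_top [([0.618, 0.164, 0.062], 0.75)]
cap_wing [([0.614, 0.094, 0.116], 0.58)]
cap_top [([0.618, 0.096, 0.119], 0.77)]
thermo_body [([0.538, -0.218, 0.107], 0.8), ([0.369, -0.407, 0.097], 0.33)]
stand_hole [([0.552, -0.205, 0.044], 0.79)]
spray_mid [([0.369, -0.409, 0.097], 0.62), ([0.538, -0.217, 0.105], 0.59)]
jug_mid [([0.766, -0.106, 0.072], 0.59)]
glovebox_mid []
top 365.10621943856955 [[-0.029, -1.0, -0.004], [-0.995, 0.029, -0.098], [0.098, 0.001, -0.995]] [-0.149, 0.603, 1.03]
neck_top [([0.58, 0.129, 0.033], 0.85), ([0.778, -0.112, 0.045], 0.25)]
cap_wing [([0.595, 0.082, 0.115], 0.95)]
cap_top [([0.596, 0.08, 0.119], 0.65)]
thermo_body [([0.534, -0.231, 0.127], 0.62)]
stand_hole [([0.533, -0.221, 0.06], 0.7), ([0.532, -0.228, 0.128], 0.5)]
spray_mid [([0.358, -0.414, 0.122], 0.66), ([0.716, -0.336, 0.072], 0.55)]
jug_mid [([0.779, -0.115, 0.044], 0.68), ([0.578, 0.131, 0.036], 0.64)]
glovebox_mid [([0.714, -0.337, 0.074], 0.87)]
0.9
```

View pics/scene0.png

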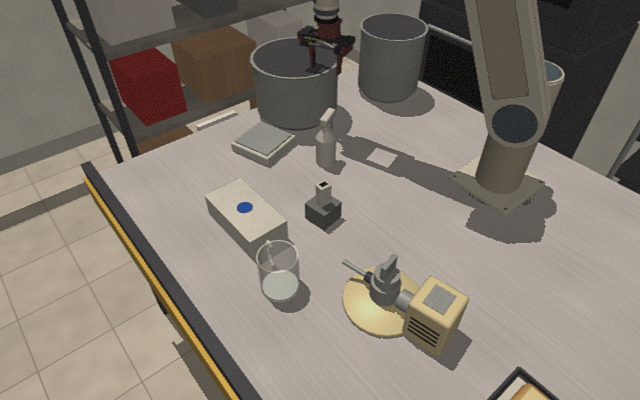

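View pics/top0.png

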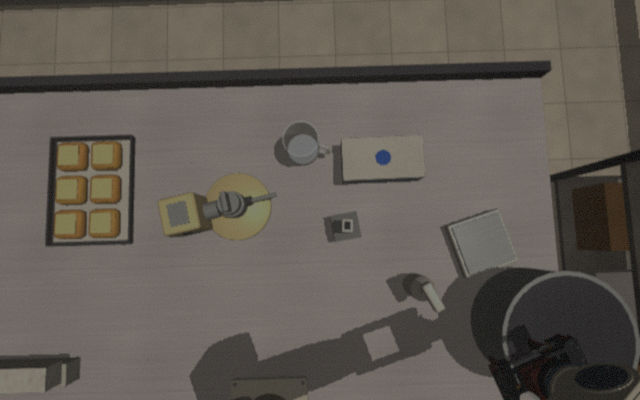

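```bash
cat > h.py <<'E'
from rig import readout, vision, job, ctrl
import cv2,numpy as np
from scipy.spatial.transform import Rotation as Ro
def st():
    s=readout.sense();q=s["orientation"];R=Ro.from_quat([q[1],q[2],q[3],q[0]]).as_matrix();return s,R,np.array(s["position"])
def proj(p,X,RT=None):
    X=np.atleast_2d(X)
    R,t=(p["R"],p["t"]) if RT is None else RT
    c=X@np.array(R).T+np.array(t);return np.c_[p["fx"]*c[:,0]/c[:,2]+p["cx"],p["fy"]*c[:,1]/c[:,2]+p["cy"]]
def wristRT(p,R,pos):
    T=np.eye(4);T[:3,:3]=R;T[:3,3]=pos;M=np.linalg.inv(T@np.array(p["hand_eye"]));return M[:3,:3],M[:3,3]
def onplane(p,uv,z,RT=None):
    R,t=(p["R"],p["t"]) if RT is None else RT
    R=np.array(R);t=np.array(t)
    d=R.T@np.array([(uv[0]-p["cx"])/p["fx"],(uv[1]-p["cy"])/p["fy"],1]);o=-R.T@t
    return o+d*(z-o[2])/d[2]
def save(im,n,k=1): cv2.imwrite("pics/"+n,cv2.resize(im[:,:,::-1],None,fx=k,fy=k,interpolation=cv2.INTER_CUBIC))
E
python3 - <<'E'
from h import *
s,R,p=st();print(np.round(R,3))
pt=vision.snapshot("top")
save(pt["image"][130:270,140:380],"topz.png",3.3)
for n,uv,z in [("capwingtop?",(232,204),.158),("base",(239,207),.032),("housing",(180,215),.13),("noz",(275,195),.06),("thtop",(347,226),.13)]: print(n,onplane(pt,uv,z).round(3))
w=vision.snapshot("wrist");save(w["image"],"w0.png");print(np.round(w["hand_eye"],3),w["fx"])
E
```

```text
[[ 0.365  0.     0.931]
 [-0.931 -0.     0.365]
 [ 0.    -1.    -0.   ]]
capwingtop? [0.59  0.064 0.158]
base [0.593 0.075 0.032]
housing [0.568 0.207 0.13 ]
noz [ 0.622 -0.033  0.06 ]
thtop [ 0.526 -0.229  0.13 ]
[[ 1.    -0.001  0.001 -0.   ]
 [-0.001 -0.24   0.971 -0.151]
 [-0.001 -0.971 -0.24   0.066]
 [ 0.     0.     0.     1.   ]] 342.0465360597513
```

View pics/topz.png

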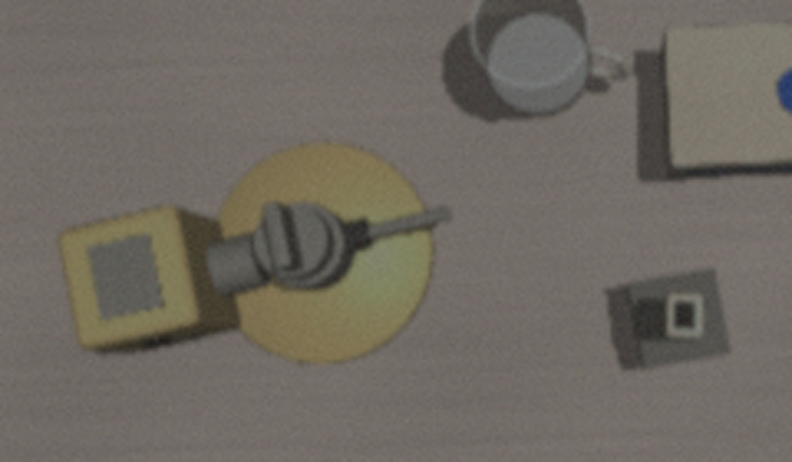

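View pics/w0.png

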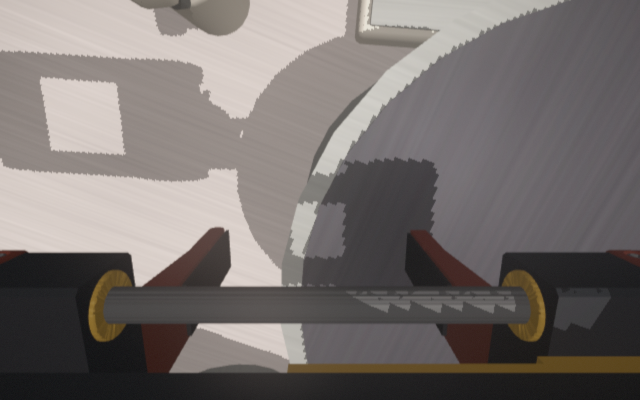

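Request:
jog_arm --rows '[[[0,0,0],[0,0,3.3],0],[[0,0,0],[0,0,3.3],0],[[0,0,-0.8],[2.5,2.95,0],0],[[0,0,-0.8],[2.5,2.95,0],0],[[0,0,-0.8],[2.5,2.95,0],0],[[0,0,-0.8],[2.5,2.95,0],0],[[0,0,-0.8],[2.5,2.95,0],0],[[0,0,-0.8],[2.5,2.95,0],0],[[0,0,-0.8],[2.5,2.95,0],0],[[0,0,-0.8],[2.5,2.95,0],0],[[0,0,-0.8],[2.5,2.95,0],0],[[0,0,-0.8],[2.5,2.95,0],0],[[0,0,-0.8],[2.5,2.95,0],0],[[0,0,-0.8],[2.5,2.95,0],0],[[0,0,0],[0,0,0],0],[[0,0,0],[0,0,0],0]]'

```text
time: 3.0
position: [0.5278, -0.2281, 0.2996]
orientation: [-0.549, 0.549, -0.446, 0.446]
ft_force: [0.3, -0.4, 0.5]
grip_width: 0.998
```

```bash
python3 - <<'E'
from h import *
s,R,p=st();w=vision.snapshot("wrist");save(w["image"],"w1.png");RT=wristRT(w,R,p)
print(s["time"],p,np.degrees(np.arctan2(R[1,0],R[0,0])),s["ft_force"])
for t in ["thermo_body","stand_hole"]:
    for d in vision.look_for(w,t)[:2]: print(t,np.round(d["at"],4),d["score"],proj(w,d["at"],RT))
E
```

```text
3.0 [ 0.5278362  -0.22805752  0.29955133] -78.14966958551098 [ 0.25347806 -0.38740816  0.52292681]
thermo_body [ 0.5347 -0.2281  0.1285] 0.87 [[318.21868599 179.5375404 ]]
stand_hole [ 0.5391 -0.2205  0.0645] 0.77 [[312.12481628 164.16314751]]
```

View pics/w1.png

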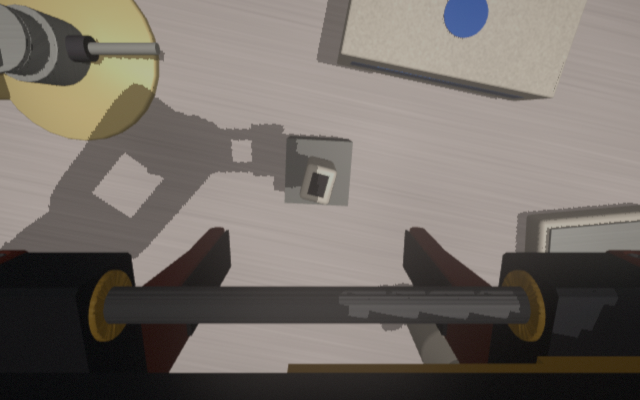

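```bash
python3 - <<'E'
import cv2
im=cv2.imread("pics/w1.png")[125:215,270:370];cv2.imwrite("pics/w1z.png",cv2.resize(im,None,fx=6,fy=6,interpolation=cv2.INTER_CUBIC))
E
```

```text
(no output)
```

View pics/w1z.png

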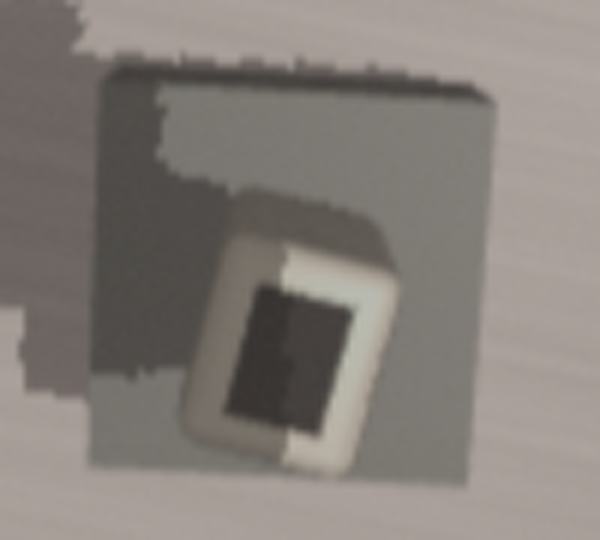

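```bash
python3 - <<'E'
from h import *
s,R,p=st();w=vision.snapshot("wrist");RT=wristRT(w,R,p)
for n,c,z in [("handle",[(225,232),(402,272),(352,480),(180,442)],.13),("stand",[(103,82),(497,102),(468,487),(88,467)],.06)]:
    P=np.array([onplane(w,(u/6+270,v/6+125),z,RT) for u,v in c])
    print(n,P.mean(0).round(4))
    for i in range(4):
        d=P[(i+1)%4]-P[i];print(np.hypot(*d[:2]).round(4),np.degrees(np.arctan2(d[1],d[0])).round(1))
E
```

```text
handle [ 0.5299 -0.2297  0.13  ]
0.0286 -91.1
0.0347 179.1
0.0284 88.9
0.0347 -0.7
stand [ 0.5295 -0.2301  0.06  ]
0.0742 -81.2
0.075 -171.2
0.0748 98.6
0.0747 8.3
```

Request:
jog_arm --rows '[[[0,0,-6.5],[0.1,-0.1,-2.5],0],[[0,0,-6.5],[0.1,-0.1,-2.5],0],[[0,0,0],[0,0,-4],0],[[0,0,0],[0,0,-4],0],[[0,0,0],[0,0,-4],0],[[0,0,0],[0,0,-2.5],0],[[0,0,0],[0,0,-1.5],0],[[0,0,0],[0,0,0],0],[[0,0,0],[0,0,0],0]]' --squeeze 25

```text
time: 4.32
position: [0.5309, -0.2303, 0.0907]
orientation: [-0.495, 0.495, -0.505, 0.506]
ft_force: [-0.3, 0.5, -0.5]
grip_width: 0.997
```

Request:
jog_arm --rows '[[[0,0,0],[0,0,0],0.6],[[0,0,0],[0,0,0],0.8],[[0,0,0],[0,0,0],1],[[0,0,0],[0,0,0],1],[[0,0,0],[0,0,0],1],[[0,0,0],[0,0,0],1]]'

```text
time: 5.08
position: [0.5302, -0.2298, 0.0896]
orientation: [0.495, -0.495, 0.505, -0.505]
ft_force: [0.1, 0.9, 0.7]
grip_width: 0.355
```

```bash
python3 - <<'E'
from h import *
s,R,p=st();print(s["time"],p,R.round(3).tolist(),s["ft_force"],s["grip_width"]*88)
E
```

```text
5.075 [ 0.5301993  -0.22976413  0.08962215] [[-0.021, -0.0, 1.0], [-1.0, 0.0, -0.021], [-0.0, -1.0, -0.0]] [0.06310557 0.93259615 0.70633241] 31.25682292881108
```

Request:
jog_arm --rows '[[[0,0,0],[0,0,1],1],[[0,0,0],[0,0,2],1],[[0,0,0],[0,0,4],1],[[0,0,0],[0,0,5],1],[[0,0,0],[0,0,5],1],[[0,0,0],[0,0,4],1],[[0,0,0],[0,0,2],1],[[0,0,0],[-0.3,3,0],1],[[0,0,0],[-0.3,3,0],1],[[0,0,0],[-0.3,3,0],1],[[0,0,0],[-0.3,3,0],1],[[0,0,0],[-0.3,3,0],1],[[0,0,0],[-0.3,3,0],1],[[0,0,0],[-0.3,3,0],1],[[0,0,0],[-0.3,3,0],1],[[0,0,0],[-0.3,3,0],1],[[0,0,0],[-0.3,3,0],1],[[0,0,0],[0,0,0],1],[[0,0,0],[0,0,0],1]]'

```text
time: 7.45
position: [0.5001, 0.0698, 0.3199]
orientation: [-0.495, 0.495, -0.505, 0.505]
ft_force: [-1.1, -0.7, -0.4]
grip_width: 0.34
```

```bash
python3 - <<'E'
from h import *
s,R,p=st();w=vision.snapshot("wrist");save(w["image"],"w2.png");RT=wristRT(w,R,p)
print(s["time"],p,s["joint_positions"],s["ft_force"],s["grip_width"]*88)
for t in ["cap_wing","cap_top","thermo_body"]:
    for d in vision.look_for(w,t)[:2]: print(t,np.round(d["at"],4),d["score"],proj(w,d["at"],RT))
t=vision.snapshot("scene");save(t["image"],"s2.png")
for n in ["thermo_body","thermo_lens"]:print(vision.look_for(t,n)[:1])
E
```

```text
7.45 [0.50014232 0.06979214 0.31994308] [ 1.15303866e-01  1.47269367e-01  1.80112523e+00 -4.03256104e-04
  1.19301028e+00  1.70647668e+00] [-1.06237085 -0.71089353 -0.43035438] 29.90154834511476
cap_wing [0.5992 0.0897 0.1141] 0.65 [[294.66545987  81.75748537]]
thermo_body [0.5178 0.071  0.3547] 0.93 [[313.90237388 252.56712223]]
thermo_body [ 0.6624 -0.2333  0.0535] 0.24 [[585.73323059  20.93321252]]
[{'at': [0.5156, 0.0752, 0.3225], 'score': 0.61}]
[{'at': [0.5176, 0.0731, 0.3265], 'score': 0.81}]
```

View pics/w2.png

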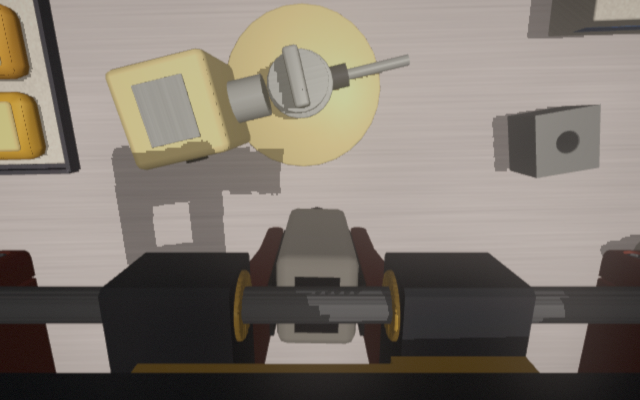

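View pics/s2.png

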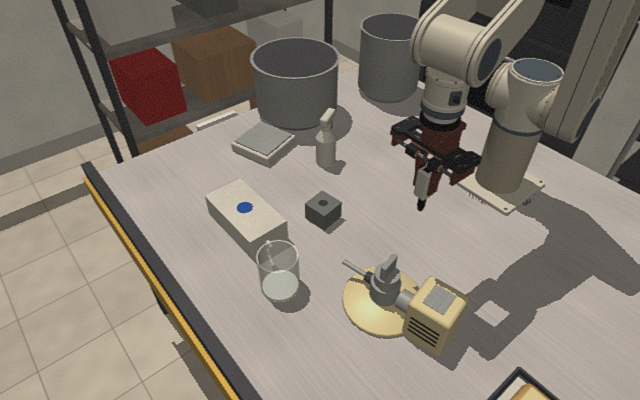

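```bash
python3 - <<'E'
import cv2
im=cv2.imread("pics/w2.png")[30:130,240:380];cv2.imwrite("pics/w2z.png",cv2.resize(im,None,fx=5.5,fy=5.5,interpolation=cv2.INTER_CUBIC))
E
```

```text
(no output)
```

View pics/w2z.png

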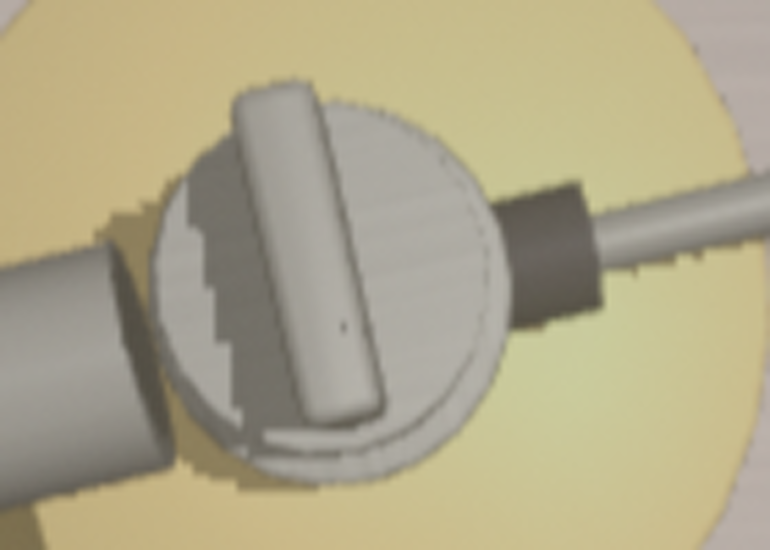

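```bash
python3 - <<'E'
from h import *
s,R,p=st();w=vision.snapshot("wrist");RT=wristRT(w,R,p)
c=[(237,88),(314,84),(385,408),(305,424)]
P=np.array([onplane(w,(u/5.5+240,v/5.5+30),.158,RT) for u,v in c]);print(P.round(4),P.mean(0))
for i in range(4):
    d=P[(i+1)%4]-P[i];print(np.hypot(*d[:2]).round(4),np.degrees(np.arctan2(d[1],d[0])).round(1))
from scipy.optimize import least_squares
def circ(pts,z,rr=None):
    P=np.array([onplane(w,q,z,RT)[:2] for q in pts])
    r=least_squares(lambda x:np.hypot(*(P-x[:2]).T)-x[2],[P[:,0].mean(),P[:,1].mean(),.1]);print("circ",r.x.round(4),abs(r.fun).max().round(4))
circ([(303,4),(380,88),(303,166),(262,154),(345,150),(255,22),(350,22),(374,58)],.032)
circ([(u/5.5+240,v/5.5+30) for u,v in [(345,102),(425,135),(470,190),(492,270),(152,270),(165,350),(480,355),(185,180),(440,415)]],.116)
E
```

```text
[[0.6242 0.0957 0.158 ]
 [0.6245 0.0838 0.158 ]
 [0.5762 0.0742 0.158 ]
 [0.574  0.0871 0.158 ]] [0.59970042 0.08521613 0.158     ]
0.0119 -88.5
0.0492 -168.7
0.0131 99.6
0.0509 9.8
circ [0.5981 0.0854 0.0937] 0.0023
circ [0.5989 0.0853 0.0306] 0.0006
```

Request:
jog_arm --rows '[[[0,0,0],[1,0.16,0],1],[[0,0,0],[2,0.32,0],1],[[0,0,0],[2,0.32,0],1],[[0,0,0],[2,0.32,0],1],[[0,0,0],[2,0.32,0],1],[[0,0,0],[0.9,0.15,-0.7],1],[[0,0,0],[0,0,-1.2],1],[[0,0,0],[0,0,-1.2],1],[[0,0,0],[0,0,-0.6],1],[[0,0,0],[0,0,0],1],[[0,0,0],[0,0,0],1]]'

```text
time: 9.22
position: [0.5994, 0.0861, 0.2831]
orientation: [-0.495, 0.495, -0.505, 0.505]
ft_force: [-0.8, 0.4, -0.8]
grip_width: 0.342
```

```bash
python3 - <<'E'
from h import *
s,R,p=st();print(s["time"],p,R.round(3).tolist(),s["ft_force"],s["grip_width"]*88)
t=vision.snapshot("scene");save(t["image"][200:330,330:480],"s3.png",4)
L=np.array([p[0],p[1],p[2]-.0744]);print(proj(t,[L,[.599,.0855,.158]])-[330,200])
E
```

```text
9.225 [0.599372   0.08609482 0.28311924] [[-0.021, 0.001, 1.0], [-1.0, 0.0, -0.021], [-0.0, -1.0, 0.001]] [-0.84632654  0.4306781  -0.80703202] 30.067824509421918
[[61.07475763 46.14722094]
 [58.46144797 60.70873812]]
```

View pics/s3.png

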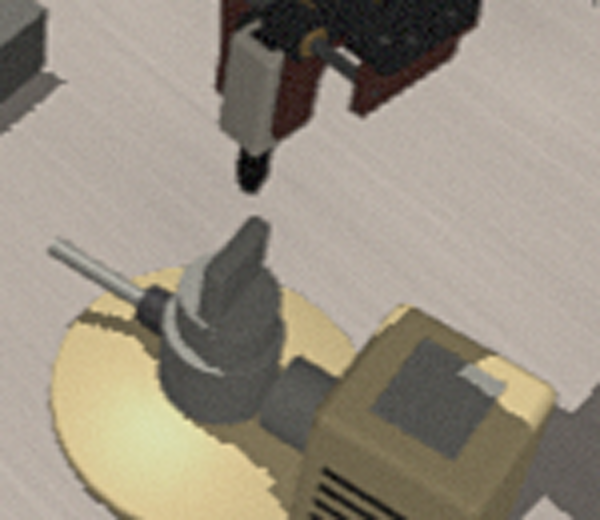

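Request:
jog_arm --rows '[[[0,0,0],[0,0,0],1],[[0,0,0],[0,0,0],1],[[0,0,0],[0,0,0],1],[[0,0,0],[0,0,0],1],[[0,0,0],[0,0,0],1],[[0,0,0],[0,0,0],1],[[0,0,0],[0,0,0],1],[[0,0,0],[0,0,0],1],[[0,0,0],[0,0,0],1],[[0,0,0],[0,0,0],1],[[0,0,0],[0,0,0],1],[[0,0,0],[0,0,0],1],[[0,0,0],[0,0,0],1],[[0,0,0],[0,0,0],1],[[0,0,0],[0,0,0],1],[[0,0,0],[0,0,0],1],[[0,0,0],[0,0,0],1],[[0,0,0],[0,0,0],1],[[0,0,0],[0,0,0],1],[[0,0,0],[0,0,0],1]]'

```text
time: 11.78
position: [0.5992, 0.0861, 0.2827]
orientation: [0.495, -0.495, 0.505, -0.505]
ft_force: [0.7, -0.3, -1.2]
grip_width: 0.343
```

Request:
jog_arm --rows '[[[0,0,0],[-0.3,-1.6,1],1],[[0,0,0],[-0.66,-3,0],1],[[0,0,0],[-0.66,-3,0],1],[[0,0,0],[-0.66,-3,0],1],[[0,0,0],[-0.66,-3,0],1],[[0,0,0],[-0.66,-3,0],1],[[0,0,0],[-0.66,-3,0],1],[[0,0,0],[-0.66,-3,0],1],[[0,0,0],[-0.66,-3,0],1],[[0,0,0],[-0.66,-3,0],1],[[0,0,0],[-0.66,-3,0],1],[[0,0,0],[0,0,-3],1],[[0,0,0],[0,0,-4],1],[[0,0,0],[0,0,-4],1],[[0,0,0],[0,0,-2],1],[[0,0,0],[0,0,0],1],[[0,0,0],[0,0,0],1]]'

```text
time: 13.9
position: [0.5308, -0.2307, 0.164]
orientation: [-0.495, 0.495, -0.505, 0.506]
ft_force: [-0.5, 0.2, -0.1]
grip_width: 0.339
```

```bash
python3 - <<'E'
from h import *
s,R,p=st();print(s["time"],p,R.round(3).tolist(),s["ft_force"],s["grip_width"]*88)
t=vision.snapshot("scene");save(t["image"][130:260,250:400],"s4.png",4)
L=np.array([p[0],p[1],p[2]-.0744]);print((proj(t,[L,[.5297,-.23,.06]])-[250,130])*4)
E
```

```text
13.9 [ 0.53076326 -0.23068611  0.16399512] [[-0.021, 0.002, 1.0], [-1.0, -0.001, -0.021], [0.001, -1.0, 0.002]] [-0.48200861  0.16185593 -0.09318648] 29.872648367906937
[[285.95146262 258.89446691]
 [287.611136   289.22413098]]
```

View pics/s4.png

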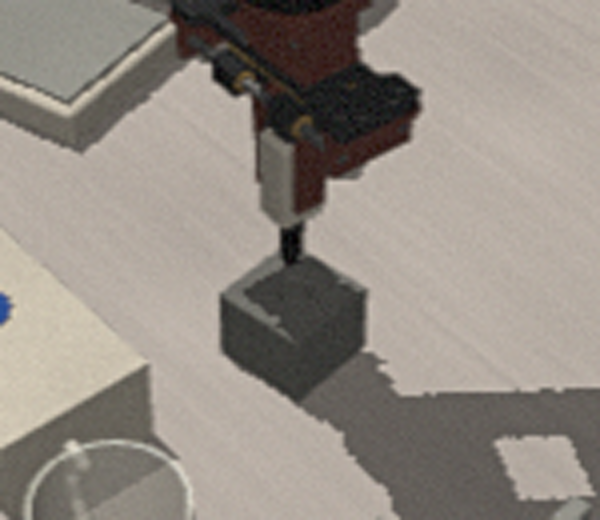

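Request:
jog_arm --rows '[[[0,0,0],[-0.05,0.07,-1],1],[[0,0,0],[0,0,-1.5],1],[[0,0,0],[0,0,-1.5],1],[[0,0,0],[0,0,-1.5],1],[[0,0,0],[0,0,-1],1],[[0,0,0],[0,0,-0.5],1],[[0,0,0],[0,0,-0.35],1],[[0,0,0],[0,0,0],1],[[0,0,0],[0,0,0],1]]'

```text
time: 15.08
position: [0.5301, -0.2294, 0.0897]
orientation: [-0.495, 0.495, -0.505, 0.505]
ft_force: [-0.0, 0.5, 2.7]
grip_width: 0.347
```

Request:
jog_arm --rows '[[[0,0,0],[0,0,0],0.5],[[0,0,0],[0,0,0],0.2],[[0,0,0],[0,0,0],0],[[0,0,0],[0,0,0],0],[[0,0,0],[0,0,0],0],[[0,0,0],[0,0,2],0],[[0,0,0],[0,0,4],0],[[0,0,0],[0,0,5],0],[[0,0,0],[0,0,5],0],[[0,0,0],[0,0,3],0],[[0,0,0],[0,0,2],0],[[0,0,0],[0,0,0],0]]'

```text
time: 16.58
position: [0.5305, -0.2296, 0.3007]
orientation: [-0.495, 0.494, -0.504, 0.506]
ft_force: [-0.2, -0.1, 0.3]
grip_width: 1.004
```

```bash
python3 - <<'E'
from h import *
s,R,p=st();print(s["time"],p,s["ft_force"],s["grip_width"]*88)
w=vision.snapshot("wrist");RT=wristRT(w,R,p);save(w["image"],"w5.png")
t=vision.snapshot("scene");save(t["image"][130:260,250:400],"s5.png",4)
for n in ["thermo_body"]:print(vision.look_for(t,n)[:1],vision.look_for(w,n)[:1])
E
```

```text
16.575 [ 0.53046285 -0.2295732   0.30074736] [-0.18551793 -0.0546396   0.26743841] 88.3141735041365
[{'at': [0.6168, 0.1624, 0.0615], 'score': 0.59}] [{'at': [0.5359, -0.2324, 0.1271], 'score': 0.93}]
```

View pics/s5.png

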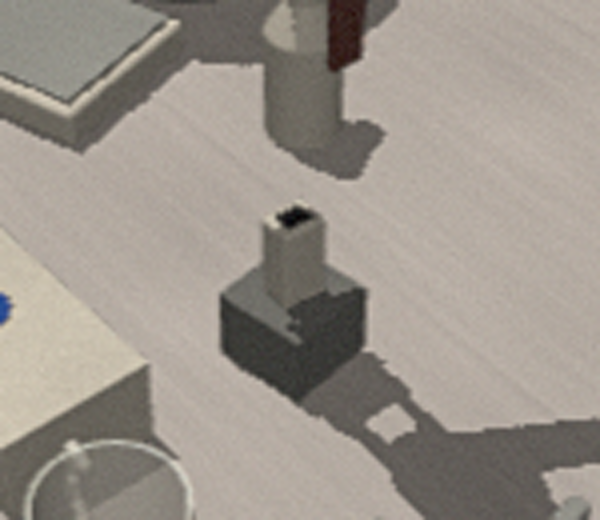

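View pics/w5.png

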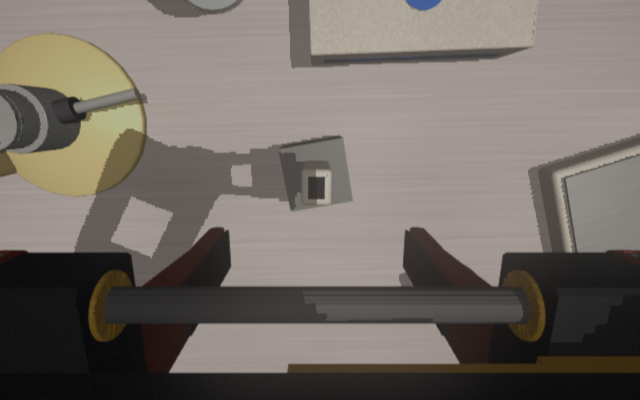

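Request:
jog_arm --rows '[[[0,0,8.5],[0.57,2.63,0],0],[[0,0,8.5],[0.57,2.63,0],0],[[0,0,8.5],[0.57,2.63,0],0],[[0,0,8.5],[0.57,2.63,0],0],[[0,0,8.5],[0.57,2.63,0],0],[[0,0,8.5],[0.57,2.63,0],0],[[0,0,8.5],[0.57,2.63,0],0],[[0,0,8.5],[0.57,2.63,0],0],[[0,0,8.5],[0.57,2.63,0],0],[[0,0,8.5],[0.57,2.63,0],0],[[0,0,8.5],[0.57,2.63,0],0],[[0,0,8.5],[0.57,2.63,0],0],[[0,0,0],[0,0,0],0],[[0,0,0],[0,0,0],0]]'

```text
time: 18.52
position: [0.5977, 0.0859, 0.2983]
orientation: [-0.704, 0.704, 0.065, -0.067]
ft_force: [-0.2, 0.5, -0.1]
grip_width: 0.996
```

```bash
python3 - <<'E'
from h import *
s,R,p=st();w=vision.snapshot("wrist");RT=wristRT(w,R,p);save(w["image"],"w6.png");np.savez("w6.npz",R=RT[0],t=RT[1])
print(s["time"],p,R.round(3).tolist(),np.degrees(np.arctan2(R[1,0],R[0,0])),s["joint_positions"][5])
c=proj(w,[.599,.0855,.158],RT)[0].astype(int);print(c)
x,y=c-[65,50];save(w["image"][y:y+100,x:x+130],"w6z.png",6);print(x,y)
E
```

```text
18.525 [0.59766701 0.08587911 0.29826921] [[0.983, -0.002, -0.186], [0.186, -0.001, 0.983], [-0.002, -1.0, -0.0]] 10.700017620497277 -0.06343493484780786
[316 193]
251 143
```

View pics/w6.png

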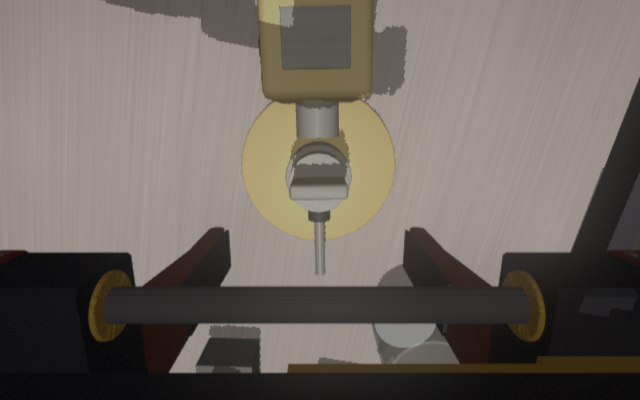

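View pics/w6z.png

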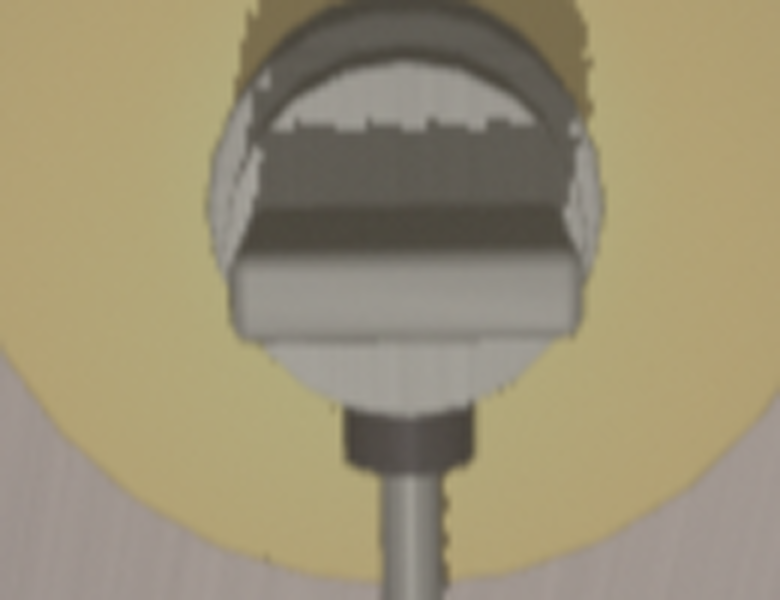

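```bash
python3 - <<'E'
from h import *
s,R,p=st();w=vision.snapshot("wrist");RT=wristRT(w,R,p)
c=[(238,258),(577,249),(579,331),(236,340)]
P=np.array([onplane(w,(u/6+251,v/6+143),.158,RT) for u,v in c]);print(P.mean(0), P.mean(0)-p)
for i in range(4):
    d=P[(i+1)%4]-P[i];print(np.hypot(*d[:2]).round(4),np.degrees(np.arctan2(d[1],d[0])).round(1))
E
```

```text
[0.60060305 0.08653917 0.158     ] [ 0.00287702  0.00090753 -0.14050521]
0.0491 12.2
0.0122 -76.7
0.0502 -167.8
0.0122 98.2
```

Request:
jog_arm --rows '[[[0,0,1],[0.23,0,-2],0],[[0,0,0],[0,0,-4],0],[[0,0,0],[0,0,-4],0],[[0,0,0],[0,0,-3.5],0],[[0,0,0],[0,0,-2],0],[[0,0,0],[0,0,-1],0],[[0,0,0],[0,0,0],0],[[0,0,0],[0,0,0],0]]' --squeeze 15

```text
time: 19.62
position: [0.6011, 0.0862, 0.1352]
orientation: [0.703, -0.703, -0.073, 0.072]
ft_force: [-0.4, 0.3, 1.3]
grip_width: 1.004
```

Request:
jog_arm --rows '[[[0,0,0],[0,0,0],0.3],[[0,0,0],[0,0,0],0.6],[[0,0,0],[0,0,0],0.8],[[0,0,0],[0,0,0],1],[[0,0,0],[0,0,0],1]]'

```text
time: 20.25
position: [0.6002, 0.0864, 0.1342]
orientation: [-0.703, 0.703, 0.073, -0.073]
ft_force: [-0.7, -1.2, 1.6]
grip_width: 0.588
```

```bash
cat > q.py <<'E'
from h import *
s,R,p=st();print(s["time"],p.round(4),np.degrees(np.arctan2(R[1,0],R[0,0])).round(2),"tilt",R[2].round(3),np.round(s["ft_force"],1),np.round(s["torque"],2),round(s["grip_width"]*88,1),np.round(s["joint_positions"],2))
E
python3 q.py
```

```text
20.25 [0.6002 0.0864 0.1342] 11.82 tilt [-0. -1.  0.] [-0.7 -1.2  1.6] [-0.07  0.18  0.01] 51.8 [ 0.12  0.52  1.74  0.    0.88 -0.08]
```

Request:
jog_arm --rows '[[[0,0,0],[0,0,0],1],[[0,0,0],[0,0,0],1],[[0,0,3],[0,0,0],1],[[0,0,3],[0,0,0],1],[[0,0,2],[0,0,0],1],[[0,0,0],[0,0,0],1]]' --squeeze 40

```text
time: 21.0
position: [0.6007, 0.0865, 0.1343]
orientation: [0.697, -0.697, -0.122, 0.121]
ft_force: [0.3, 0.6, 1.1]
grip_width: 0.587
```

```bash
python3 q.py
```

```text
21.0 [0.6007 0.0865 0.1343] 19.81 tilt [ 0.001 -1.    -0.   ] [0.3 0.6 1.1] [ 0.09 -0.06 -0.  ] 51.7 [ 0.12  0.52  1.74  0.    0.88 -0.22]
```

Request:
jog_arm --rows '[[[0,0,2],[0,0,0],1],[[0,0,2],[0,0,0],1],[[0,0,0],[0,0,0],1]]'

```text
time: 21.38
position: [0.6006, 0.0864, 0.1343]
orientation: [-0.692, 0.692, 0.146, -0.146]
ft_force: [0.0, 0.9, 2.0]
grip_width: 0.589
```

```bash
python3 q.py
```

```text
21.375 [0.6006 0.0864 0.1343] 23.85 tilt [ 0. -1. -0.] [0.  0.9 2. ] [ 0.12 -0.22  0.01] 51.8 [ 0.12  0.52  1.74 -0.    0.88 -0.29]
```

Request:
jog_arm --rows '[[[0,0,2],[0,0,0],1],[[0,0,2],[0,0,0],1],[[0,0,0],[0,0,0],1]]'

```text
time: 21.75
position: [0.6005, 0.0863, 0.1343]
orientation: [-0.686, 0.686, 0.17, -0.17]
ft_force: [-0.0, -0.1, 2.4]
grip_width: 0.592
```

```bash
python3 q.py
```

```text
21.75 [0.6005 0.0863 0.1343] 27.86 tilt [ 0. -1. -0.] [-0.  -0.1  2.4] [ 0.01 -0.17  0.11] 52.1 [ 0.12  0.52  1.74 -0.    0.88 -0.36]
```

Request:
jog_arm --rows '[[[0,0,2],[0,0,0],1],[[0,0,0],[0,0,0],1]]'

```text
time: 22.0
position: [0.6005, 0.0864, 0.1343]
orientation: [-0.683, 0.683, 0.182, -0.182]
ft_force: [-0.7, 0.3, 2.7]
grip_width: 0.591
```

```bash
python3 q.py
```

```text
22.0 [0.6005 0.0864 0.1343] 29.86 tilt [ 0. -1. -0.] [-0.7  0.3  2.7] [-0.01 -0.05  0.04] 52.0 [ 0.12  0.52  1.74 -0.    0.88 -0.4 ]
```

Request:
jog_arm --rows '[[[0,0,3],[0,0,0],1],[[0,0,3],[0,0,0],1],[[0,0,0],[0,0,0],1]]'

```text
time: 22.38
position: [0.6005, 0.0864, 0.1342]
orientation: [-0.673, 0.673, 0.217, -0.217]
ft_force: [0.5, 0.3, 3.1]
grip_width: 0.587
```

```bash
python3 q.py; python3 - <<'E'
from h import *
w=vision.snapshot("wrist");save(w["image"],"w7.png")
w=vision.snapshot("scene");save(w["image"][200:330,330:480],"s7.png",4)
E
```

```text
22.375 [0.6005 0.0864 0.1342] 35.79 tilt [ 0. -1. -0.] [0.5 0.3 3.1] [ 0.04 -0.15  0.02] 51.7 [ 0.12  0.52  1.74 -0.    0.88 -0.5 ]
```

View pics/w7.png

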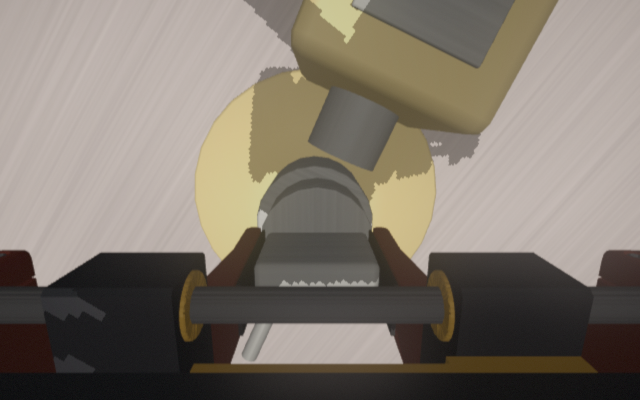

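View pics/s7.png

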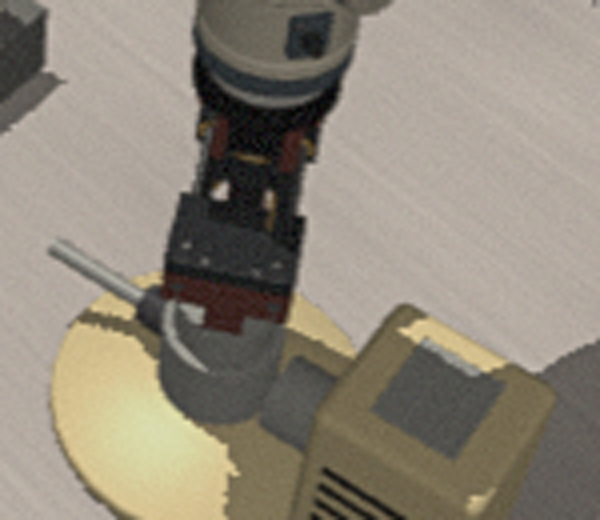

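Request:
jog_arm --rows '[[[0,0,5],[0,0,0],1],[[0,0,5],[0,0,0],1],[[0,0,5],[0,0,0],1],[[0,0,5],[0,0,0],1],[[0,0,5],[0,0,0],1],[[0,0,5],[0,0,0],1],[[0,0,0],[0,0,0],1]]'

```text
time: 23.35
position: [0.6005, 0.0864, 0.1343]
orientation: [-0.594, 0.594, 0.384, -0.384]
ft_force: [-0.3, -0.8, 4.8]
grip_width: 0.589
```

```bash
python3 q.py
```

```text
23.35 [0.6005 0.0864 0.1343] 65.74 tilt [ 0. -1. -0.] [-0.3 -0.8  4.8] [ 0.12 -0.12 -0.01] 51.9 [ 0.12  0.52  1.74  0.    0.88 -1.02]
```

Request:
jog_arm --rows '[[[0,0,5],[0,0,0],1],[[0,0,5],[0,0,0],1],[[0,0,5],[0,0,0],1],[[0,0,5],[0,0,0],1],[[0,0,5],[0,0,0],1],[[0,0,1],[0,0,0],1],[[0,0,0],[0,0,0],1],[[0,0,0],[0,0,0],1]]'

```text
time: 24.35
position: [0.6005, 0.0864, 0.1343]
orientation: [-0.492, 0.492, 0.508, -0.507]
ft_force: [-0.1, 0.4, 4.8]
grip_width: 0.589
```

```bash
python3 q.py
```

```text
24.35 [0.6005 0.0864 0.1343] 91.73 tilt [-0. -1. -0.] [-0.1  0.4  4.8] [ 0.14 -0.12 -0.01] 51.8 [ 0.12  0.52  1.74 -0.    0.88 -1.48]
```

Turned 80° freely; now a slow first lift.

Request:
jog_arm --rows '[[[0,0,0],[0,0,0.2],1],[[0,0,0],[0,0,0.3],1],[[0,0,0],[0,0,0.3],1],[[0,0,0],[0,0,0],1]]'

```text
time: 24.85
position: [0.6005, 0.0864, 0.1423]
orientation: [-0.492, 0.492, 0.508, -0.508]
ft_force: [0.9, -0.4, -1.4]
grip_width: 0.584
```

```bash
python3 q.py
```

```text
24.85 [0.6005 0.0864 0.1423] 91.81 tilt [-0. -1. -0.] [ 0.9 -0.4 -1.4] [ 0.05 -0.11 -0.06] 51.4 [ 0.12  0.51  1.73 -0.    0.9  -1.48]
```

Request:
jog_arm --rows '[[[0,0,0],[0,0,0.5],1],[[0,0,0],[0,0,1],1],[[0,0,0],[0,0,1.2],1],[[0,0,0],[0,0,1.5],1],[[0,0,0],[0,0,1.5],1],[[0,0,0],[0,0,1.5],1],[[0,0,0],[0,0,1.2],1],[[0,0,0],[0,0,0.6],1],[[0,0,0],[0,0,0.2],1],[[0,0,0],[0,0,0],1],[[0,0,0],[0,0,0],1],[[0,0,0],[0,0,0],1],[[0,0,0],[0,0,0],1]]'

```text
time: 26.48
position: [0.6003, 0.0864, 0.234]
orientation: [0.492, -0.492, -0.508, 0.508]
ft_force: [-0.5, -1.0, -2.8]
grip_width: 0.593
```

```bash
python3 q.py; python3 - <<'E'
from h import *
w=vision.snapshot("wrist");save(w["image"],"w8.png")
w=vision.snapshot("scene");save(w["image"][120:360,220:500],"s8.png",2.5)
print(vision.look_for(w,"cap_wing")[:1])
E
```

```text
26.475 [0.6003 0.0864 0.234 ] 91.81 tilt [-0. -1.  0.] [-0.5 -1.  -2.8] [ 0.11 -0.17 -0.01] 52.2 [ 0.12  0.4   1.67  0.    1.07 -1.48]
[]
```

View pics/w8.png

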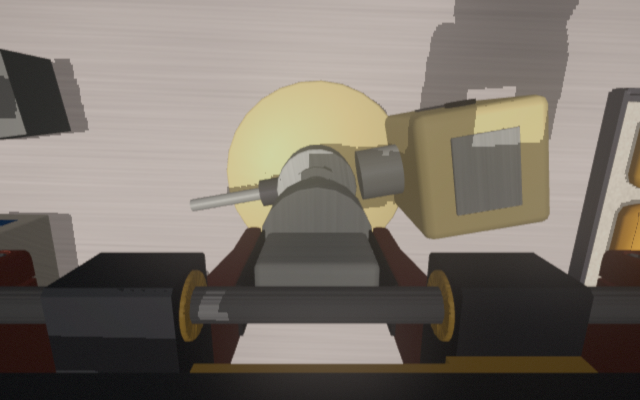

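View pics/s8.png

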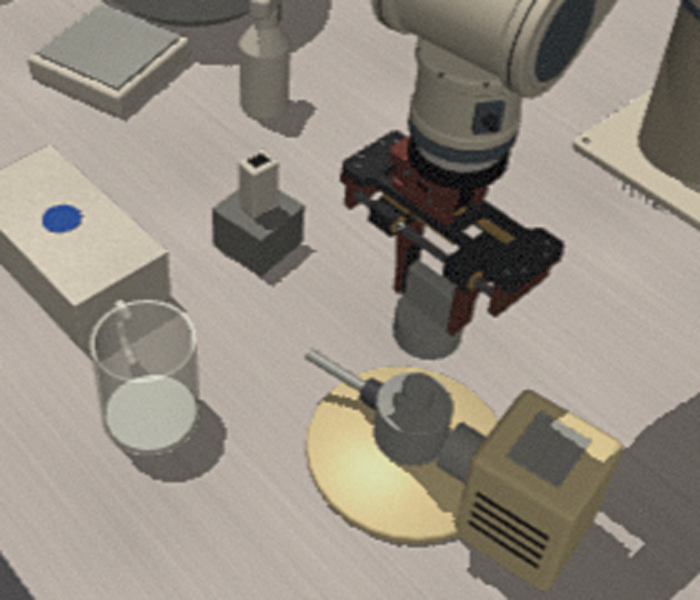

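```bash
python3 -c "
from rig import job
print(job.job_done())"; python3 q.py
```

```text
the job is handed in; nothing more can be done
None
the job is handed in; nothing more can be done
```

The job is done and handed in at about 26.5 s of the 72 s allowed. It reported no verdict.

**Thermometer:** I held it over the wing cap with the lens about 5 cm above its top edge, within about 1 mm of centre by the arm's own readings. It was steady for about 2.5 s. It then went back into its stand, and the pictures show it standing upright there.

**Cap:** I gripped the wing along its length and turned it counter-clockwise, seen from above. It went freely past 22°, further than the wrong-way stop allows, so I took that as the loosening way and did not need to try the other way. I turned it 80° and it lifted off freely.

**Last checks:**
- **Cap position:** it is still in the gripper, upright and still, 10 cm above where it sat. That puts the wing centre about 12.7 cm and the lower rim about 7.7 cm above the neck top.
- **Other things in the scene:** the last pictures show the spray bottle, the jug and the glove box standing where they were.
- **Forces:** wrist forces in the readings I took stayed below about 5 N.
- **Detections that failed or were off:**
  - In the final scene picture the network did not find the cap, so I relied on the pictures and the grip opening (about 52 mm).
  - After I put the thermometer back, the network placed it in the wrong spot in the scene view. The wrist view had it right.

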